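Push the coffee scale home into its corner stop and bolt it in

ROBOT

A 6-joint arm with a two-finger parallel gripper is mounted at the origin on a cart in front of the work surface, level with it; the furniture and walls round the work are solid. World frame = base frame: x ahead of the robot, y to its left, z up, the work surface at z = 0. Lengths are in m, angles in rad, forces in N, time in s.
With the tool pointing down it reaches from about 0.325 to 0.775 m from the base axis. Payload 5.5 kg.
Tool frame: the origin (TCP) lies at the very end of the fingers, on their centre line; the grasp point (between the pads) lies 19 mm behind it; z points along the fingers, y is the line along which they close (so a half turn about z gives the same grasp; the last joint's range is limited). The gripper opens to 88 mm and grips with 3 to 60 N. Pads are 20 mm wide; open, the fingers measure 115 mm over their backs; the gripper's body (75 mm by 178 mm) begins 61 mm behind the grasp point.
Start: joints at [1.251, 0.091, 1.231, -0, 1.82, -0.057], TCP at [0.156, 0.579, 0.194] pointing down, gripper open.
Joint ranges: [-2.87, 2.87], [-0.86, 2.18], [0.17, 2.46], [-1.51, 4.65], [0.06, 2.69], [-2.65, 2.65]. Speed limits (rad/s): [2.57, 2.57, 3.01, 3.14, 3.14, 3.14].

INTERFACE

Orientations are given as a 3x3 rotation matrix whose columns are the frame's x, y, z axes.
In Python, from workcell import telemetry, optics, workorder gives the robot as it stands.
- The arm moves only by the tool apply_moves, never from a script. Its argument "deltas" is a list of rows, each an object with "xyz": the shift along the world's x, y, z in m, a list of three; "turn": the turn about the world's z in rad. In form: [{"xyz": [tx, ty, tz], "turn": turn}, ...]. A call has 1 to 20 rows; each row shifts and turns the commanded pose from where the row before left it; what a row does not reach is not made up. A row lasts 1/12 s, in which the tool goes at most 41.7 mm and 7.16 degrees, less where a joint would pass 70% of its speed; a pose out of reach is approached as far as the arm can. A call with a gripper value outside its range is refused whole. "fingers" is the opening, from 0 (shut) to 1 (fully open), set as the call begins (left out, the last holds). The fingers move at their own pace and stop on an object; "grip_force" is the grip in N (left out, the last holds). Time passes only in rows, so rows that do not move let the fingers close. It gives the time, the measured TCP pose, the force, the opening and the grip force at its end, in the units of the state.
- telemetry.sense(): the state, without advancing time (a new reading comes with each control period).
- optics.grab_frame(name): name is "side" or "top"; returns the picture (400x640x3 uint8, blue, green, red); there is no depth.
- optics.get_calibration(name): a dict with "K" (3x3 intrinsics, pixels), "R" (3x3) and "t" (3): a world point X has camera coordinates R X + t. Camera axes: x right, y down, z forward; pixel columns grow to the right and rows downward; lengths in m; the calibration is good to about 2 mm. A picture is of the moment at which its call begins. get_calibration takes no time and is no camera call.
- workorder.sign_off(): hands the job in; it is judged then, once.
Trained networks look in the newest picture that a camera, given by its name, has taken for a name from the list of things; names that differ only in an ending like _2 or _b are one class to them, and where a whole thing is asked for, a point or a joint stands for the part that bears it (a point fixed in the world has none). Each returns a list of dicts, best first, with "score" (0 to 1); they miss things now and then, are a little off and sometimes report something else, mostly with a low value. They report only what shows in the picture. A call takes as long as a camera call.
- optics.regions_of(camera, query): "region" (400x640 bool, what is visible of it) and "box" ([left, top, right, bottom] in pixels, round what is visible of it).
- optics.pinpoint(camera, query): "at" ([column, row] in pixels: a listed point, or the origin of a listed thing).
The state is a dict: "time": time; "joints": joint angles; "qvel": joint speeds; "joint_torque": joint torques, N m; "ee_pos": TCP position; "tool_rot": TCP orientation; "wrist_force": force on the tool from outside, world axes, zero at the start; "torque": the same for the moment, N m; "width": finger opening in m; "gripper_force": force on a finger pad.
Only numpy, scipy, OpenCV 4.12 (cv2) and the standard library are available. Lean on these libraries where they do the work, as an engineer would, in place of code of your own. Each camera call takes 0.05 s, during which the arm holds its last target. There are 200 camera calls.

TASK

Push the flat black coffee scale along the worktop into the corner of the metal corner stop, until it lies flush and square against both rails. Then push the red tab of the slide bolt fully home, so that the bolt lies across the front of the scale. Only push with the fingers: do not pick up or tip the scale, and leave the tamper, glasses, cup and knock box where they stand.

Things in the scene. Friction and masses are not known exactly. Their poses are not given: they have to be found in the camera images.
- shot_scale: Loose flat coffee scale, black with a light weighing plate nearer its +y end (about 30 mm of bare black top at its -y end), 105 mm (its x) by 130 mm (its y), 20 mm high, about 0.32 kg, on small feet 3 mm high; its sides are upright from 3 to 19 mm above the worktop. Origin: centre of its underside, z up. It slides on the worktop; its place and a yaw of up to 0.35 rad vary.
- corner_stop: Aluminium corner stop fixed to the worktop; yaw up to 0.2 rad. Origin: inner corner of its rails, on the worktop. The back rail runs from there along -y for 160 mm, its face is the plane x = 0; the side rail runs along -x for 140 mm, its face is the plane y = 0. Rails 12 mm thick, 16 mm high. The scale belongs in x < 0, y < 0, its 130 mm edge on the back rail, its 105 mm edge on the side rail.
- bolt (a joint): Slide of the bolt in m: starts drawn back at 0 to 0.010, clear of the scale; 0.056 is home at its end stop. Grows as the tab moves along -y of the corner stop. Friction 1.5 N, no spring. Its 10 mm rod, 10 mm above the worktop at x = -0.114 of the stop, comes out through the side rail and, home, reaches 40 mm across the front edge of the scale with 4 mm to spare; a scale not home blocks it.
- scale_home (a point): Fixed point on the worktop in the bay of the corner stop, at x = -0.0525, y = -0.065 of the stop, axes as the stop's: where the origin of the scale lies when it is flush against both rails.
- bolt_tab (a point): Centre of the bolt's upright red tab, 36 mm above the worktop: 22 mm wide (along x of the corner stop), 10 mm thick (along y), from 22 to 50 mm above the worktop. At joint value 0 it is at x = -0.114, y = 0.080 of the stop; it moves along -y to y = 0.024. Below it the fixed housing, 18 mm high, lies outside the side rail (x -0.131 to -0.097, y 0.012 to 0.108 of the stop).
- tamper: Bystander: tamper, steel base 58 mm wide and dark wooden handle, 86 mm high. Origin: centre of its underside.
- shot_glass_a: Bystander: clear shot glass, 49 mm wide, 62 mm high, right of and behind the work. Origin: centre of its underside.
- shot_glass_b: Bystander: clear shot glass, 49 mm wide, 62 mm high, left of the work near the front. Origin: centre of its underside.
- cup_00: Bystander: white cup upside down with its handle to one side, 74 x 100 x 55 mm, behind the work. Origin: on its underside.
- knock_box: Bystander: round grey knock box with a bar across its mouth, 124 mm wide, 108 mm high, left of the work near the front. Origin: centre of its underside.

How it is judged:
By the outcome, as a careful person would: the job done as asked, in the order asked, and still so for the second after the job is handed in, with the robot touching nothing.
It also fails if it takes over 69 s, if anything falls off the work surface, if the arm or the gripper's body presses on something with over 40 N, if the wrist force passes 120 N, or if a joint passes its speed limit or range.

## Working session

There is one attempt and no reset: what is moved stays moved. The work goes in short steps, Python scripts to look and compute and a tool call to move; the robot and the scene stay as the last step left them, time stands still between calls to the robot, and variables do not carry over. Pictures are saved under pics/ and viewed, at most 10 in all, crops included, and the job is handed in when it is done.

Besides the shell and the picture viewer there is one more tool, called by a JSON object that holds its "method" and its "body". apply_moves: Moves the arm, as the interface text tells. Its arguments: {"type":"object","properties":{"deltas":{"type":"array","items":{"type":"object","properties":{"xyz":{"type":"array","items":{"type":"number"}},"turn":{"type":"number"}}}},"fingers":{"type":"number"},"grip_force":{"type":"number"}},"required":["deltas"]}

```bash
mkdir -p pics
cat > h.py <<'E'
import numpy as np, cv2
from workcell import telemetry, optics, workorder
def ray(cam,uv,z=0.):
    c=optics.get_calibration(cam);K,R,t=[np.array(c[k],float) for k in('K','R','t')]
    d=R.T@np.linalg.inv(K)@np.array([uv[0],uv[1],1.]);o=-R.T@t.ravel()
    return o+d*(z-o[2])/d[2]
def proj(cam,X):
    c=optics.get_calibration(cam);K,R,t=[np.array(c[k],float) for k in('K','R','t')]
    p=K@(R@np.array(X,float)+t.ravel());return p[:2]/p[2]
E
python3 - <<'E'
from h import *
for c in('top','side'):
    im=optics.grab_frame(c);cv2.imwrite(f'pics/{c}0.png',im)
    k=optics.get_calibration(c);print(c,(-np.array(k['R']).T@np.array(k['t']).ravel()).round(3))
    for q,z in(('shot_scale',0),('corner_stop',0),('scale_home',0),('bolt_tab',.036),('tamper',0),('shot_glass_a',0),('cup_00',0),('knock_box',0)):
        for r in optics.pinpoint(c,q)[:2]:print(q,round(r['score'],2),np.round(r['at'],1),ray(c,r['at'],z).round(4))
E
```

```text
top [ 0.535 -0.089  1.233]
shot_scale 0.97 [379.4 222.6] [ 0.5363 -0.2676  0.    ]
corner_stop 0.65 [326.1 178.9] [ 0.6818 -0.0915  0.    ]
bolt_tab 0.65 [309.1 215.3] [ 0.5596 -0.0366  0.036 ]
tamper 0.55 [415.5 185.8] [ 0.6583 -0.3882  0.    ]
tamper 0.47 [266.7 258.5] [0.4176 0.1049 0.    ]
shot_glass_a 0.71 [403.4 162.1] [ 0.7377 -0.3492  0.    ]
shot_glass_a 0.6 [266.4 258.2] [0.4186 0.1059 0.    ]
cup_00 0.63 [313.9 154.2] [ 0.7652 -0.0506  0.    ]
knock_box 0.85 [226.1 247.2] [0.4544 0.2404 0.    ]
side [ 0.049 -0.912  0.815]
shot_scale 0.96 [331.8 262.9] [ 0.5146 -0.2833  0.    ]
corner_stop 0.8 [338.4 208.1] [ 0.6743 -0.0968 -0.    ]
scale_home 0.66 [342.5 223.2] [ 0.6402 -0.1647  0.    ]
bolt_tab 0.5 [298.6 202.5] [ 0.5595 -0.0387  0.036 ]
tamper 0.77 [400.5 267.5] [ 0.6597 -0.4027  0.    ]
shot_glass_a 0.8 [408.8 240.9] [ 0.7532 -0.3383 -0.    ]
shot_glass_a 0.73 [241.1 200.7] [0.4296 0.1185 0.    ]
cup_00 0.82 [354.7 193.4] [ 0.7678 -0.0633  0.    ]
knock_box 0.86 [231.  182.9] [0.445  0.2339 0.    ]
```

View pics/top0.png

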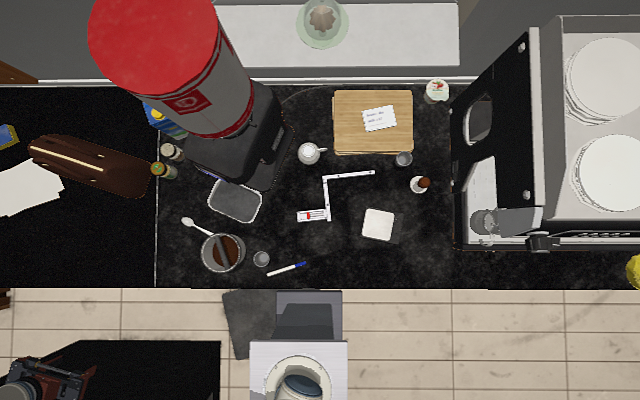

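View pics/side0.png

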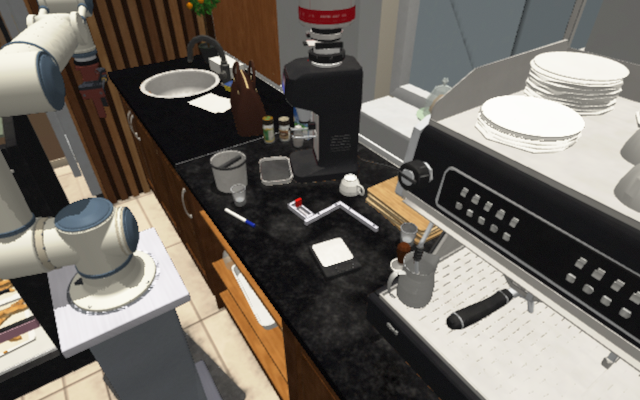

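The overview shows the stop's inner corner near (328,180) in the top view, with its back rail running right to (374,172) and its side rail running down to (329,220). The red tab is near (308,216) and the scale's white plate near (378,224), with the black strip on its right. I'll zoom in and fit both outlines.

Run:
```python
from h import *
a=cv2.imread('pics/top0.png')[150:260,290:430];b=cv2.imread('pics/side0.png')[190:285,280:390]
a=cv2.resize(a,(770,605),interpolation=cv2.INTER_CUBIC)[:600]
a=cv2.resize(a,(400,312));b=cv2.resize(b,(400,345),interpolation=cv2.INTER_CUBIC)
out=np.zeros((345,800,3),np.uint8);out[:312,:400]=a;out[:,400:]=b
out=np.clip(255*(out/255.)**.5,0,255).astype(np.uint8)
cv2.imwrite('pics/crop0.png',out)
for c in('top','side'):
    im=optics.grab_frame(c)
    for q in('shot_scale','corner_stop','bolt'):
        r=optics.regions_of(c,q)
        if r:
            m=r[0]['region'].astype(np.uint8);cv2.imwrite(f'pics/m_{c}_{q}.png',m*255)
            rc=cv2.minAreaRect(cv2.findNonZero(m));print(c,q,round(r[0]['score'],2),m.sum(),r[0]['box'],np.round(cv2.boxPoints(rc),1).tolist())
```

```text
top shot_scale 0.63 1282 [357.2, 205.0, 403.4, 244.2] [[359.29998779296875, 236.6999969482422], [365.5, 205.3000030517578], [405.0, 213.1999969482422], [398.70001220703125, 244.5]]
top corner_stop 0.84 644 [298.4, 172.6, 374.1, 220.7] [[289.8999938964844, 212.39999389648438], [349.29998779296875, 148.89999389648438], [373.5, 171.5], [314.0, 235.0]]
top bolt 0.54 41 [307.3, 213.1, 320.5, 219.3] [[307.0, 218.0], [307.0, 213.0], [322.0, 213.0], [322.0, 218.0]]
side shot_scale 0.79 1375 [309.1, 238.0, 362.5, 282.0] [[307.8999938964844, 247.10000610351562], [341.0, 229.10000610351562], [362.1000061035156, 267.8999938964844], [329.0, 285.8999938964844]]
side corner_stop 0.7 891 [287.7, 198.9, 380.7, 230.7] [[286.20001220703125, 222.0], [288.8999938964844, 195.60000610351562], [380.6000061035156, 205.10000610351562], [377.8999938964844, 231.39999389648438]]
side bolt 0.44 38 [297.1, 198.4, 301.0, 209.8] [[297.0, 200.0], [300.0, 200.0], [300.0, 210.0], [297.0, 210.0]]
```

View pics/crop0.png

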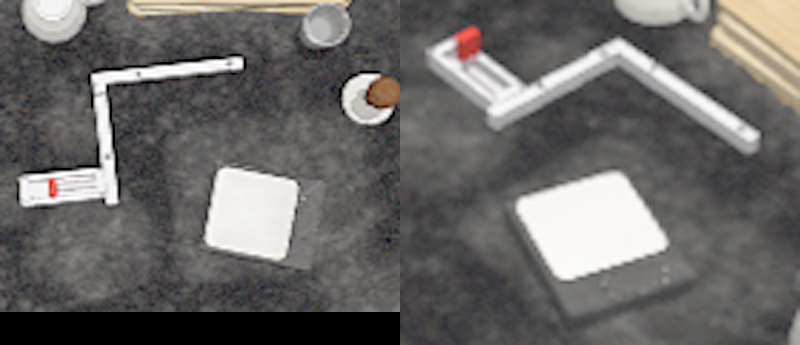

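```bash
cat >> h.py <<'E'
from scipy.optimize import minimize
def box(x0,x1,y0,y1,z0,z1):return np.array([[x,y,z] for x in(x0,x1) for y in(y0,y1) for z in(z0,z1)])
STOP=[box(0,.012,-.16,.012,0,.016),box(-.14,.012,0,.012,0,.016),box(-.131,-.097,.012,.108,0,.018)]
def plate(m):return [box(-.0525+m,.0525-m,-.035,.065-m,.019,.021)]
SCALE=[box(-.0525,.0525,-.065,.065,0,.020)]
S=8
def render(cam,p,boxes,win):
    x0,y0,x1,y1=win;im=np.zeros(((y1-y0)*S,(x1-x0)*S),np.uint8);c,s=np.cos(p[2]),np.sin(p[2])
    for b in boxes:
        w=b.copy();w[:,0]=p[0]+c*b[:,0]-s*b[:,1];w[:,1]=p[1]+s*b[:,0]+c*b[:,1]
        uv=np.array([proj(cam,q) for q in w]);uv=(uv+.5-[x0,y0])*S-.5
        cv2.fillConvexPoly(im,np.round(cv2.convexHull(uv.astype(np.float32))*16).astype(np.int32),255,shift=4)
    return cv2.resize(im,(x1-x0,y1-y0),interpolation=cv2.INTER_AREA)/255.
def fit(obs,boxes,p0,free=None):
    # obs: list (cam, win, img01)
    def cost(q):
        b=boxes(q[3]) if callable(boxes) else boxes
        return sum(((render(c,q,b,w)-o)**2).sum() for c,w,o in obs)
    n=len(p0);sim=np.vstack([p0]+[np.array(p0)+np.eye(n)[i]*[.012,.012,.1,.004][i] for i in range(n)])
    r=minimize(cost,p0,method='Nelder-Mead',options=dict(initial_simplex=sim,xatol=1e-5,fatol=1e-3,maxiter=300))
    return r.x,r.fun
def soft(im,w,lo,hi):
    g=im[w[1]:w[3],w[0]:w[2]].astype(float).max(2);return np.clip((g-lo)/(hi-lo),0,1)
E
cat > m.py <<'E'
from h import *
import sys
def win(cam,p,boxes,pad=6):
    c,s=np.cos(p[2]),np.sin(p[2]);uv=np.array([proj(cam,[p[0]+c*q[0]-s*q[1],p[1]+s*q[0]+c*q[1],q[2]]) for b in boxes for q in b])
    a=np.floor(uv.min(0)-pad).astype(int);b=np.ceil(uv.max(0)+pad).astype(int);return(*a,*b)
def go(ims,p0s,what):
    out={}
    for cams in(['top'],['side'],['top','side']):
        if not all(c in ims for c in cams):continue
        if what=='stop':
            obs=[(c,w,soft(ims[c],w,80,170)) for c in cams for w in[win(c,p0s,STOP,3)]];r=fit(obs,STOP,p0s)
        else:
            obs=[(c,w,soft(ims[c],w,80,190)) for c in cams for w in[win(c,p0s[:3],plate(.002),7)]];r=fit(obs,plate,p0s)
        print(what,cams,r[0].round(4),round(r[1],2));out[tuple(cams)]=r[0]
    return r[0]
E
python3 - <<'E'
from m import *
ims={c:cv2.imread(f'pics/{c}0.png') for c in('top','side')}
s=go(ims,[.678,-.095,.1],'stop')
k=go(ims,[.53,-.268,-.2,.003],'scale')
for cam,q in(('top','shot_scale'),('side','shot_scale'),):
    m=cv2.imread(f'pics/m_{cam}_{q}.png',0)/255.;w=win(cam,k,SCALE,8);print(q,cam,fit([(cam,w,m[w[1]:w[3],w[0]:w[2]])],SCALE,k[:3]))
h=np.array([[np.cos(s[2]),-np.sin(s[2])],[np.sin(s[2]),np.cos(s[2])]])
print('home',s[:2]+h@[-.0525,-.065],'rel',h.T@(k[:2]-s[:2]),k[2]-s[2])
E
```

```text
stop ['top'] [ 0.6817 -0.0909  0.1109] 276.31Traceback (most recent call last):
  File "<stdin>", line 3, in <module>
  File "m.py", line 11, in go
    obs=[(c,w,soft(ims[c],w,80,170)) for c in cams for w in[win(c,p0s,STOP,3)]];r=fit(obs,STOP,p0s)
                                                                                  ~~~^^^^^^^^^^^^^^
  File "h.py", line 29, in fit
    r=minimize(cost,p0,method='Nelder-Mead',options=dict(initial_simplex=sim,xatol=1e-5,fatol=1e-3,maxiter=300))
    res = _minimize_neldermead(fun, x0, args, callback, bounds=bounds,
                               **options)
    fsim[k] = func(sim[k])
              ~~~~^^^^^^^^
    fx = function(np.copy(x), *(wrapper_args + args))
  File "h.py", line 27, in cost
    return sum(((render(c,q,b,w)-o)**2).sum() for c,w,o in obs)
  File "h.py", line 27, in <genexpr>
    return sum(((render(c,q,b,w)-o)**2).sum() for c,w,o in obs)
                 ~~~~~~^^^^^^^^^
  File "h.py", line 20, in render
    uv=np.array([proj(cam,q) for q in w]);uv=(uv+.5-[x0,y0])*S-.5
                 ~~~~^^^^^^^
  File "h.py", line 8, in proj
    c=optics.get_calibration(cam);K,R,t=[np.array(c[k],float) for k in('K','R','t')]
ValueError: time passes only in moves, steps and waits
```

```bash
python3 - <<'E'
s=open('h.py').read()
s=s.replace("def ray(","from functools import lru_cache\n@lru_cache\ndef cal(cam):\n    c=optics.get_calibration(cam);return [np.array(c[k],float) for k in('K','R','t')]\ndef ray(",1)
s=s.replace("    c=optics.get_calibration(cam);K,R,t=[np.array(c[k],float) for k in('K','R','t')]\n    ","    K,R,t=cal(cam)\n    ")
open('h.py','w').write(s)
E
cat > r.py <<'E'
from m import *
ims={c:cv2.imread(f'pics/{c}0.png') for c in('top','side')}
st={}
for c in ims:
    m=cv2.dilate(cv2.imread(f'pics/m_{c}_corner_stop.png',0),np.ones((5,5)))
    st[c]=ims[c]*(m[...,None]>0).astype(np.uint8)
s=go(st,[.680,-.093,.1],'stop')
k=go(ims,[.53,-.268,-.2,.003],'scale')
for cam,q in(('top','shot_scale'),('side','shot_scale'),):
    m=cv2.imread(f'pics/m_{cam}_{q}.png',0)/255.;w=win(cam,k,SCALE,8);print(q,cam,fit([(cam,w,m[w[1]:w[3],w[0]:w[2]])],SCALE,k[:3]))
h=np.array([[np.cos(s[2]),-np.sin(s[2])],[np.sin(s[2]),np.cos(s[2])]])
print('home',s[:2]+h@[-.0525,-.065],'rel',h.T@(k[:2]-s[:2]),k[2]-s[2])
print('tab j', [ (h.T@(np.array(x)-s[:2])).round(4).tolist() for x in((.5596,-.0366),(.5595,-.0387))])
E
python3 r.py
```

```text
stop ['top'] [ 0.6818 -0.0909  0.1109] 36.35
stop ['side'] [ 0.6824 -0.093   0.0993] 154.47
stop ['top', 'side'] [ 0.6817 -0.0913  0.107 ] 193.64
scale ['top'] [ 0.5292 -0.2701 -0.1967  0.0069] 8.43
scale ['side'] [ 0.5276 -0.2735 -0.1991  0.0067] 9.58
scale ['top', 'side'] [ 0.5283 -0.2714 -0.1972  0.0067] 46.98
shot_scale top (array([ 0.52881487, -0.2742156 , -0.20266907]), np.float64(27.99515570934256))
shot_scale side (array([ 0.52783249, -0.27404851, -0.2310912 ]), np.float64(148.52418300653596))
home [ 0.63648718 -0.16153468] rel [-0.17178182 -0.16265606] -0.3042708070536192
tab j [[-0.1156, 0.0674], [-0.1159, 0.0654]]
```

Run:
```python
from h import *
s=telemetry.sense();R=np.array(s['tool_rot']);print(R.round(3),s['width'],s['wrist_force'],s['time'],'yaw of tool y',np.arctan2(R[1,1],R[0,1]),s['ee_pos'])
```

```text
[[-0.966  0.26   0.   ]
 [ 0.26   0.966 -0.   ]
 [-0.    -0.    -1.   ]] 0.08804733143311683 [0.19622368 0.06327475 0.54807575] 1.3 yaw of tool y 1.308012410666385 [0.15587694 0.57940187 0.19441816]
```

{"method": "apply_moves", "body": {"deltas": [{"xyz": [0.0147, -0.0287, 0], "turn": -0.05}, {"xyz": [0.0147, -0.0287, 0], "turn": -0.05}, {"xyz": [0.0147, -0.0287, 0], "turn": -0.05}, {"xyz": [0.0147, -0.0287, 0], "turn": -0.05}, {"xyz": [0.0147, -0.0287, 0], "turn": -0.05}, {"xyz": [0.0147, -0.0287, 0], "turn": -0.05}, {"xyz": [0.0147, -0.0287, 0], "turn": -0.05}, {"xyz": [0.0147, -0.0287, 0], "turn": -0.05}, {"xyz": [0.0147, -0.0287, 0], "turn": -0.05}, {"xyz": [0.0147, -0.0287, 0], "turn": -0.05}, {"xyz": [0.0147, -0.0287, 0], "turn": -0.05}, {"xyz": [0.0147, -0.0287, 0], "turn": -0.05}, {"xyz": [0.0147, -0.0287, 0], "turn": -0.05}, {"xyz": [0.0147, -0.0287, 0], "turn": -0.05}, {"xyz": [0.0147, -0.0287, 0], "turn": -0.05}], "fingers": 0.5}}

```text
time: 2.55
ee_pos: [0.3768, 0.1474, 0.1948]
tool_rot: [[-0.527, 0.85, 0.001], [0.85, 0.527, 0.0], [-0.0, 0.001, -1.0]]
wrist_force: [-0.1, 0.4, 0.3]
width: 0.0443
gripper_force: 0.0
```

{"method": "apply_moves", "body": {"deltas": [{"xyz": [0.0074, -0.0284, 0], "turn": -0.042}, {"xyz": [0.0074, -0.0284, 0], "turn": -0.042}, {"xyz": [0.0074, -0.0284, 0], "turn": -0.042}, {"xyz": [0.0074, -0.0284, 0], "turn": -0.042}, {"xyz": [0.0074, -0.0284, 0], "turn": -0.042}, {"xyz": [0.0074, -0.0284, 0], "turn": -0.042}, {"xyz": [0.0074, -0.0284, 0], "turn": -0.042}, {"xyz": [0.0074, -0.0284, 0], "turn": -0.042}, {"xyz": [0.0074, -0.0284, 0], "turn": -0.042}, {"xyz": [0.0074, -0.0284, 0], "turn": -0.042}, {"xyz": [0.0074, -0.0284, 0], "turn": -0.042}, {"xyz": [0.0074, -0.0284, 0], "turn": -0.042}, {"xyz": [0.0074, -0.0284, 0], "turn": -0.042}, {"xyz": [0.0074, -0.0284, 0], "turn": -0.042}, {"xyz": [0.0074, -0.0284, 0], "turn": -0.042}, {"xyz": [0.0074, -0.0284, 0], "turn": -0.042}, {"xyz": [0.0074, -0.0284, 0], "turn": -0.042}, {"xyz": [0.0074, -0.0284, 0], "turn": -0.042}, {"xyz": [0, 0, 0], "turn": 0}, {"xyz": [0, 0, 0], "turn": 0}]}}

```text
time: 4.22
ee_pos: [0.5093, -0.3632, 0.1931]
tool_rot: [[0.198, 0.98, -0.002], [0.98, -0.198, 0.002], [0.001, -0.002, -1.0]]
wrist_force: [-1.2, 0.4, -0.2]
width: 0.0438
gripper_force: 0.0
```

{"method": "apply_moves", "body": {"deltas": [{"xyz": [0, 0, -0.025]}, {"xyz": [0, 0, -0.025]}, {"xyz": [0, 0, -0.025]}, {"xyz": [0, 0, -0.025]}, {"xyz": [0, 0, -0.025]}, {"xyz": [0, 0, -0.025]}, {"xyz": [0, 0, -0.02]}, {"xyz": [0, 0, -0.01]}, {"xyz": [0, 0, -0.005]}, {"xyz": [0, 0, 0]}]}}

```text
schema error: expected keys xyz, turn
```

```bash
cat > look.py <<'E'
from m import *
import sys
tag=sys.argv[1];p=[float(v) for v in sys.argv[2:5]]
ims={c:optics.grab_frame(c) for c in('top','side')}
for c in ims:cv2.imwrite(f'pics/{c}{tag}.png',ims[c])
S0=np.array([.6820,-.0918,.106])
for cams in(['top'],['side']):
    obs=[(c,w,soft(ims[c],w,80,190)) for c in cams for w in[win(c,p,plate(.007),7)]]
    k,f=fit(obs,lambda q:plate(.0067),p);h=np.array([[np.cos(S0[2]),-np.sin(S0[2])],[np.sin(S0[2]),np.cos(S0[2])]])
    print(cams,k.round(4),round(f,1),'rel stop',(h.T@(k[:2]-S0[:2])).round(4),round(k[2]-S0[2],3))
s=telemetry.sense();print(s['time'],np.round(s['ee_pos'],4),np.round(s['wrist_force'],1))
E
python3 look.py 1 .528 -.273 -.199
python3 - <<'E'
import cv2,numpy as np
b=cv2.imread('pics/side1.png')[180:320,250:430];a=cv2.imread('pics/top1.png')[150:260,290:430]
cv2.imwrite('pics/c1.png',np.hstack([cv2.resize(b,(400,311)),cv2.resize(a,(400,311))]))
E
```

```text
Traceback (most recent call last):
  File "look.py", line 9, in <module>
    k,f=fit(obs,lambda q:plate(.0067),p);h=np.array([[np.cos(S0[2]),-np.sin(S0[2])],[np.sin(S0[2]),np.cos(S0[2])]])
        ~~~^^^^^^^^^^^^^^^^^^^^^^^^^^^^^
  File "h.py", line 33, in fit
    r=minimize(cost,p0,method='Nelder-Mead',options=dict(initial_simplex=sim,xatol=1e-5,fatol=1e-3,maxiter=300))
  File "h.py", line 30, in cost
    b=boxes(q[3]) if callable(boxes) else boxes
            ~^^^
IndexError: index 3 is out of bounds for axis 0 with size 3
```

View pics/c1.png

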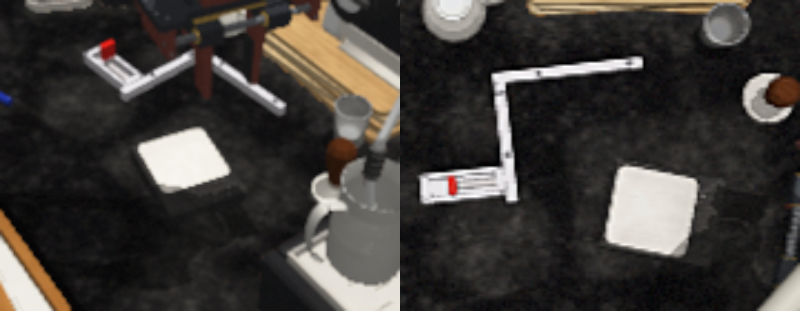

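The crops show the scale untouched and the gripper still high, because the descent was refused: every row needs a turn key.

{"method": "apply_moves", "body": {"deltas": [{"xyz": [0, 0, -0.025], "turn": 0}, {"xyz": [0, 0, -0.025], "turn": 0}, {"xyz": [0, 0, -0.025], "turn": 0}, {"xyz": [0, 0, -0.025], "turn": 0}, {"xyz": [0, 0, -0.025], "turn": 0}, {"xyz": [0, 0, -0.025], "turn": 0}, {"xyz": [0, 0, -0.02], "turn": 0}, {"xyz": [0, 0, -0.01], "turn": 0}, {"xyz": [0, 0, -0.005], "turn": 0}, {"xyz": [0, 0, 0], "turn": 0}]}}

```text
time: 5.15
ee_pos: [0.5095, -0.3613, 0.0093]
tool_rot: [[0.196, 0.981, -0.0], [0.981, -0.196, 0.0], [0.0, -0.001, -1.0]]
wrist_force: [-0.2, 0.6, -0.4]
width: 0.0439
gripper_force: 0.0
```

```bash
sed -i 's/lambda q:plate(.0067)/plate(.0067)/' look.py
python3 look.py 2 .528 -.273 -.199
python3 - <<'E'
import cv2,numpy as np
b=cv2.imread('pics/side2.png')[180:320,250:430];a=cv2.imread('pics/top2.png')[150:260,290:430]
cv2.imwrite('pics/c2.png',np.hstack([cv2.resize(b,(400,311)),cv2.resize(a,(400,311))]))
E
```

```text
['top'] [ 0.5293 -0.2699 -0.2011] 17.0 rel stop [-0.1706 -0.1609] -0.307
['side'] [ 0.5272 -0.274  -0.1588] 686.5 rel stop [-0.1732 -0.1648] -0.265
5.25 [ 0.5104 -0.3625  0.0113] [-0.5 -0.  -0.5]
```

View pics/c2.png

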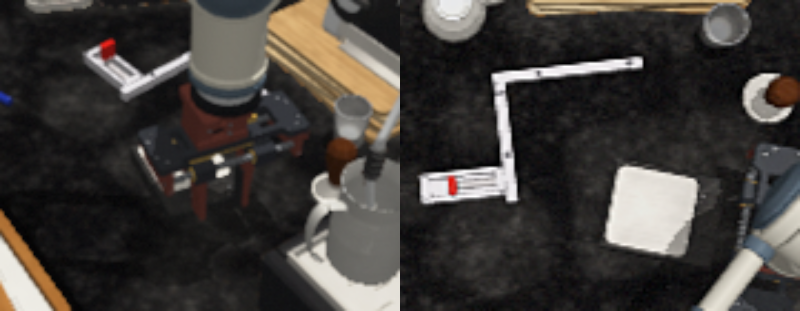

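{"method": "apply_moves", "body": {"deltas": [{"xyz": [0.001, 0.005, -0.001], "turn": 0}, {"xyz": [0.001, 0.005, -0.001], "turn": 0}, {"xyz": [0.001, 0.005, 0], "turn": 0}, {"xyz": [0.001, 0.0043, 0], "turn": 0.0153}, {"xyz": [0.001, 0.0043, 0], "turn": 0.0153}, {"xyz": [0.001, 0.0043, 0], "turn": 0.0153}, {"xyz": [0.001, 0.0043, 0], "turn": 0.0153}, {"xyz": [0.001, 0.0043, 0], "turn": 0.0153}, {"xyz": [0.0008, 0.0043, 0], "turn": 0.0153}, {"xyz": [0.0008, 0.0043, 0], "turn": 0.0153}, {"xyz": [0.0008, 0.0043, 0], "turn": 0.0153}, {"xyz": [0.0008, 0.0043, 0], "turn": 0.0153}, {"xyz": [0.0008, 0.0043, 0], "turn": 0.0153}]}}

```text
time: 6.33
ee_pos: [0.5216, -0.3038, 0.0074]
tool_rot: [[0.043, 0.999, -0.0], [0.999, -0.043, 0.0], [0.0, -0.0, -1.0]]
wrist_force: [0.0, -0.2, -0.5]
width: 0.0439
gripper_force: 0.0
```

```bash
python3 look.py 3 .524 -.229 -.05
```

```text
['top'] [ 0.5291 -0.2703 -0.2064] 94.0 rel stop [-0.1709 -0.1613] -0.312
['side'] [ 0.5804 -0.4094  0.3907] 190.1 rel stop [-0.1346 -0.3051] 0.285
6.4333 [ 0.5217 -0.3036  0.0074] [-0.1  0.1 -0.8]
```

Run:
```python
import cv2,numpy as np
b=cv2.imread('pics/side3.png')[180:320,250:430];a=cv2.imread('pics/top3.png')[150:260,290:430]
cv2.imwrite('pics/c3.png',np.hstack([cv2.resize(b,(400,311)),cv2.resize(a,(400,311))]))
```

```text
(no output)
```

View pics/c3.png

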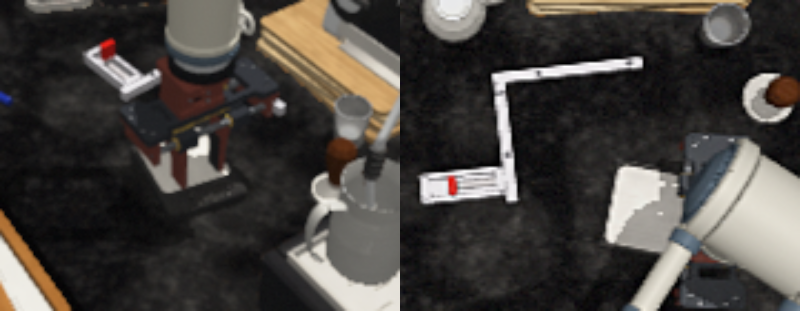

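The crop shows the plate exactly where it was, with both fingertips over the scale rather than against its side. No force is reported, so I'll compare the projected fingertips with the picture before moving on.

Run:
```python
from h import *
s=telemetry.sense();p=np.array(s['ee_pos']);R=np.array(s['tool_rot']);print(p,s['joints'],s['wrist_force'],s['torque'])
b=cv2.imread('pics/side3.png')[190:290,290:390];b=cv2.resize(b,None,fx=6,fy=6,interpolation=cv2.INTER_CUBIC);b=np.clip(255*(b/255.)**.6,0,255).astype(np.uint8)
for sgn,w in((1,.0287),(-1,.0287)):
  for up,col in((0,(0,255,0)),(.02,(255,255,0)),(.04,(0,255,255))):
    q=proj('side',p+R[:,1]*sgn*w-R[:,2]*up);print(sgn,up,q.round(1))
    cv2.circle(b,tuple(np.round((q-[290,190]+.5)*6).astype(int).tolist()),3,col,-1)
cv2.imwrite('pics/c4.png',b)
```

```text
[ 0.52173294 -0.30359126  0.00741088] [-5.83473580e-01  1.44569455e-01  1.50574552e+00  1.94019174e-04
  1.49140057e+00 -5.39891702e-01] [-0.12286574  0.14898165 -0.8235614 ] [-0.05938475  0.04586728 -0.01495566]
1 0 [346.9 260.4]
1 0.02 [347.2 255.3]
1 0.04 [347.5 250. ]
-1 0 [329.5 268.5]
-1 0.02 [329.6 263.3]
-1 0.04 [329.6 258.1]
```

View pics/c4.png

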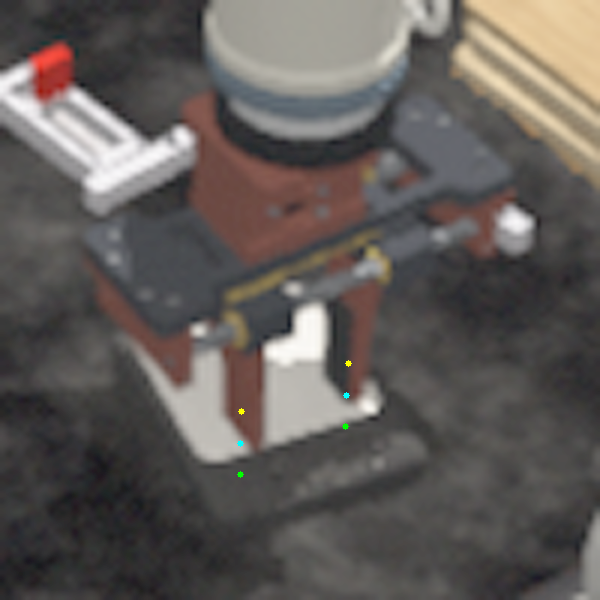

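The fingertips end about 20 mm higher in the picture than the reported TCP, so they hovered over the scale without touching it. I'll back out, then descend in guarded steps and measure the real tip height from the images.

{"method": "apply_moves", "body": {"deltas": [{"xyz": [0, 0, 0.01], "turn": 0}, {"xyz": [-0.0025, -0.0118, 0], "turn": -0.03}, {"xyz": [-0.0025, -0.0118, 0], "turn": -0.03}, {"xyz": [-0.0025, -0.0118, 0], "turn": -0.03}, {"xyz": [-0.0025, -0.0118, 0], "turn": -0.03}, {"xyz": [-0.0025, -0.0118, 0], "turn": -0.033}, {"xyz": [0, 0, -0.01], "turn": 0}, {"xyz": [0, 0, 0], "turn": 0}, {"xyz": [0, 0, 0], "turn": 0}]}}

```text
time: 7.18
ee_pos: [0.5082, -0.3627, 0.0057]
tool_rot: [[0.197, 0.98, -0.002], [0.98, -0.197, 0.002], [0.002, -0.003, -1.0]]
wrist_force: [0.4, 0.4, -0.1]
width: 0.0442
gripper_force: 0.0
```

```bash
cat > tip.py <<'E'
from h import *
import sys
s=telemetry.sense();p=np.array(s['ee_pos']);R=np.array(s['tool_rot']);print(p.round(4),np.round(s['wrist_force'],1),s['time'])
b=optics.grab_frame('side');cv2.imwrite(f'pics/sidetip.png',b)
b=b[210:290,290:390];b=cv2.resize(b,None,fx=7,fy=7,interpolation=cv2.INTER_CUBIC);b=np.clip(255*(b/255.)**.5,0,255).astype(np.uint8)
w=s['width']/2
for sgn in(1,-1):
  for up,col in((0,(0,255,0)),(.01,(255,0,255)),(.02,(255,255,0)),(.03,(0,255,255))):
    ps=[p+R[:,1]*sgn*yy+R[:,0]*xx-R[:,2]*up for yy,xx in((w,-.01),(w+.0135,-.01))]
    q=[np.round((proj('side',a)-[290,210]+.5)*7).astype(int).tolist() for a in ps];cv2.line(b,q[0],q[1],col,1)
cv2.imwrite(f'pics/{sys.argv[1]}.png',b)
E
python3 tip.py t1
```

```text
[ 0.5082 -0.3627  0.0057] [ 0.4  0.4 -0.1] 7.1833
```

View pics/t1.png

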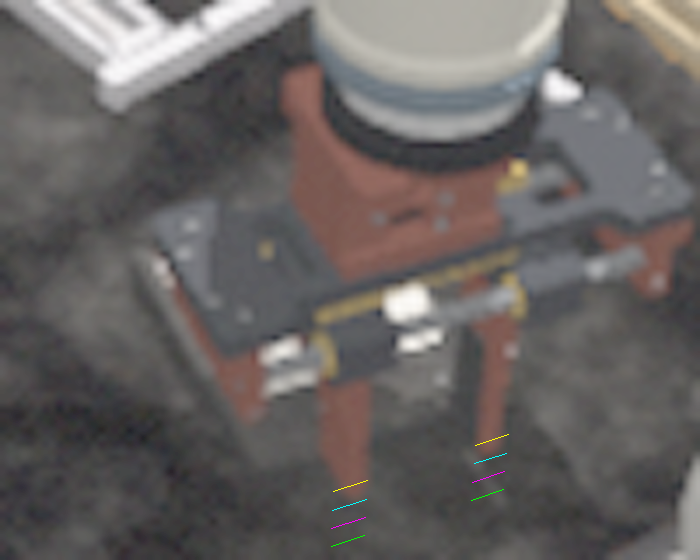

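The projected tip lines show the real fingertips about 24 mm above the reported TCP. I'll step down, watching the force.

{"method": "apply_moves", "body": {"deltas": [{"xyz": [0, 0, -0.004], "turn": 0}, {"xyz": [0, 0, -0.004], "turn": 0}, {"xyz": [0, 0, -0.004], "turn": 0}, {"xyz": [0, 0, 0], "turn": 0}]}}

```text
time: 7.57
ee_pos: [0.5087, -0.3625, -0.0059]
tool_rot: [[0.196, 0.981, -0.001], [0.981, -0.196, 0.001], [0.001, -0.002, -1.0]]
wrist_force: [0.5, 0.3, -0.3]
width: 0.0439
gripper_force: 0.0
```

{"method": "apply_moves", "body": {"deltas": [{"xyz": [0, 0, -0.003], "turn": 0}, {"xyz": [0, 0, -0.002], "turn": 0}, {"xyz": [0, 0, 0], "turn": 0}]}}

```text
time: 7.82
ee_pos: [0.5089, -0.3631, -0.0102]
tool_rot: [[0.197, 0.98, -0.001], [0.98, -0.197, 0.0], [0.0, -0.001, -1.0]]
wrist_force: [0.2, -0.4, -0.4]
width: 0.0436
gripper_force: 0.0
```

```bash
sed -i 's/(.03,(0,255,255))/(.03,(0,255,255))/' tip.py; python3 tip.py t2
```

```text
[ 0.5089 -0.3631 -0.0102] [ 0.2 -0.4 -0.4] 7.8167
```

View pics/t2.png

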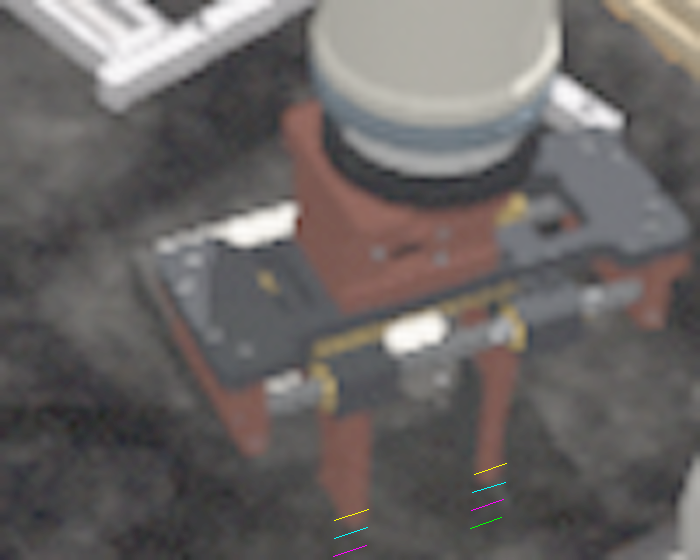

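The tips now sit about 12 mm above the worktop, so I'll go slightly lower and then push. The scale's first movement will show in the force reading.

{"method": "apply_moves", "body": {"deltas": [{"xyz": [0, 0, -0.002], "turn": 0}, {"xyz": [0, 0, -0.0015], "turn": 0}, {"xyz": [0, 0, 0], "turn": 0}]}}

```text
time: 8.12
ee_pos: [0.5089, -0.3632, -0.0134]
tool_rot: [[0.197, 0.98, -0.0], [0.98, -0.197, 0.0], [0.0, -0.0, -1.0]]
wrist_force: [-0.1, 0.0, 1.1]
width: 0.0437
gripper_force: 0.0
```

{"method": "apply_moves", "body": {"deltas": [{"xyz": [0.001, 0.005, 0], "turn": 0}, {"xyz": [0.001, 0.005, 0], "turn": 0}, {"xyz": [0.001, 0.005, 0], "turn": 0}, {"xyz": [0.001, 0.005, 0], "turn": 0}, {"xyz": [0.001, 0.004, 0], "turn": 0}]}}

```text
time: 8.53
ee_pos: [0.5142, -0.3389, -0.0129]
tool_rot: [[0.196, 0.981, -0.0], [0.981, -0.196, -0.001], [-0.001, 0.0, -1.0]]
wrist_force: [-0.4, -2.5, -0.3]
width: 0.0443
gripper_force: 0.9
```

```bash
python3 look.py 5 .529 -.27 -.199
```

```text
['top'] [ 0.5315 -0.2609 -0.1969] 101.3 rel stop [-0.1675 -0.1523] -0.303
['side'] [ 0.6847 -0.301  -1.0351] 53.0 rel stop [-0.0195 -0.2083] -1.141
8.6333 [ 0.5144 -0.3384 -0.0129] [0.4 0.1 1.3]
```

{"method": "apply_moves", "body": {"deltas": [{"xyz": [0.0011, 0.0043, 0], "turn": 0.0168}, {"xyz": [0.0011, 0.0043, 0], "turn": 0.0168}, {"xyz": [0.0011, 0.0043, 0], "turn": 0.0168}, {"xyz": [0.001, 0.0043, 0], "turn": 0.0168}, {"xyz": [0.001, 0.0043, 0], "turn": 0.0168}, {"xyz": [0.001, 0.0043, 0], "turn": 0.0168}, {"xyz": [0.0008, 0.0043, 0], "turn": 0.0168}, {"xyz": [0.0008, 0.0043, 0], "turn": 0.0168}, {"xyz": [0.0008, 0.0043, 0], "turn": 0.0168}, {"xyz": [0.0007, 0.0043, 0], "turn": 0.0168}, {"xyz": [0.0007, 0.0043, 0], "turn": 0.0168}, {"xyz": [0.0007, 0.0043, 0], "turn": 0.0168}, {"xyz": [0.0006, 0.0043, 0], "turn": 0.0168}, {"xyz": [0.0006, 0.0043, 0], "turn": 0.0168}, {"xyz": [0.0006, 0.0043, 0], "turn": 0.0168}, {"xyz": [0.0004, 0.0043, 0], "turn": 0.0168}, {"xyz": [0.0004, 0.0043, 0], "turn": 0.0168}, {"xyz": [0.0004, 0.0043, 0], "turn": 0.0168}, {"xyz": [0, 0, 0], "turn": 0}]}}

```text
time: 10.22
ee_pos: [0.5279, -0.2607, -0.0131]
tool_rot: [[-0.106, 0.994, -0.0], [0.994, 0.106, 0.001], [0.001, -0.0, -1.0]]
wrist_force: [0.4, -0.3, 0.9]
width: 0.0437
gripper_force: 0.0
```

{"method": "apply_moves", "body": {"deltas": [{"xyz": [0.002, -0.015, 0], "turn": 0}, {"xyz": [0.002, -0.02, 0.02], "turn": 0}, {"xyz": [0, 0, 0.04], "turn": 0}, {"xyz": [-0.01, -0.01, 0.04], "turn": -0.12}, {"xyz": [-0.03, 0, 0.02], "turn": -0.12}, {"xyz": [-0.035, 0, 0], "turn": -0.12}, {"xyz": [-0.03, 0.01, 0], "turn": -0.12}, {"xyz": [0, 0, 0], "turn": -0.12}, {"xyz": [0, 0, 0], "turn": -0.12}]}}

```text
time: 10.97
ee_pos: [0.4253, -0.2971, 0.1061]
tool_rot: [[0.584, 0.812, -0.0], [0.812, -0.584, 0.001], [0.0, -0.001, -1.0]]
wrist_force: [0.5, -0.4, 0.1]
width: 0.044
gripper_force: 0.0
```

```bash
python3 look.py 6 .52 -.1845 .1; python3 -c "
from h import *
print(optics.pinpoint('top','shot_scale')[:1],[ray('top',r['at']) for r in optics.pinpoint('top','shot_scale')[:1]])"
```

```text
['top'] [ 0.5219 -0.181   0.1023] 46.3 rel stop [-0.1686 -0.0718] -0.004
['side'] [ 0.52   -0.1854  0.1148] 188.3 rel stop [-0.171  -0.0759] 0.009
11.0667 [ 0.4265 -0.2973  0.1062] [ 0.7  0.1 -0.4]
[{'at': [352.1, 223.2], 'score': 0.66}] [array([ 0.53427493, -0.17746557,  0.        ])]
```

{"method": "apply_moves", "body": {"deltas": [{"xyz": [0.002, 0.015, 0], "turn": -0.12}, {"xyz": [0.002, 0.015, 0], "turn": -0.12}, {"xyz": [0.002, 0.015, 0], "turn": -0.12}, {"xyz": [0.002, 0.015, 0], "turn": -0.12}, {"xyz": [0.002, 0.015, 0], "turn": -0.12}, {"xyz": [0.002, 0.015, 0], "turn": -0.12}, {"xyz": [0.002, 0.015, 0], "turn": -0.12}, {"xyz": [0, 0, -0.03], "turn": 0}, {"xyz": [0, 0, -0.03], "turn": 0}, {"xyz": [0, 0, -0.03], "turn": 0}, {"xyz": [0, 0, -0.015], "turn": 0}, {"xyz": [0, 0, -0.009], "turn": 0}, {"xyz": [0, 0, -0.005], "turn": 0}, {"xyz": [0, 0, 0], "turn": 0}], "fingers": 0.8}}

```text
time: 12.33
ee_pos: [0.4409, -0.1917, -0.0133]
tool_rot: [[0.993, 0.116, -0.001], [0.116, -0.993, 0.001], [-0.001, -0.001, -1.0]]
wrist_force: [-0.0, 0.2, 0.9]
width: 0.0706
gripper_force: 0.0
```

{"method": "apply_moves", "body": {"deltas": [{"xyz": [0.005, 0.0005, 0], "turn": -0.01}, {"xyz": [0.005, 0.0005, 0], "turn": 0}, {"xyz": [0.005, 0.0005, 0], "turn": 0}, {"xyz": [0.007, 0.0007, 0], "turn": 0}, {"xyz": [0.007, 0.0007, 0], "turn": 0}, {"xyz": [0.007, 0.0007, 0], "turn": 0}, {"xyz": [0.007, 0.0008, 0], "turn": 0}, {"xyz": [0.007, 0.0008, 0], "turn": 0}, {"xyz": [0.007, 0.0008, 0], "turn": 0}, {"xyz": [0.007, 0.0007, 0], "turn": 0}, {"xyz": [0.007, 0.0007, 0], "turn": 0}, {"xyz": [0.007, 0.0008, 0], "turn": 0}, {"xyz": [0.007, 0.0008, 0], "turn": 0}, {"xyz": [0.007, 0.0008, 0], "turn": 0}, {"xyz": [0.007, 0.0008, 0], "turn": 0}, {"xyz": [0.007, 0.0007, 0], "turn": 0}, {"xyz": [0.006, 0.0006, 0], "turn": 0}, {"xyz": [0.005, 0.0005, 0], "turn": 0}, {"xyz": [0.003, 0.0003, 0], "turn": 0}, {"xyz": [0, 0, 0], "turn": 0}]}}

```text
time: 14.0
ee_pos: [0.5619, -0.1788, -0.013]
tool_rot: [[0.994, 0.105, 0.001], [0.105, -0.994, 0.0], [0.001, -0.0, -1.0]]
wrist_force: [0.4, -0.5, -0.9]
width: 0.0699
gripper_force: 0.0
```

```bash
python3 look.py 7 .626 -.171 .106
```

```text
['top'] [ 0.6061 -0.1894  1.215 ] 591.3 rel stop [-0.0858 -0.089 ] 1.109
['side'] [ 0.6231 -0.173   0.1523] 510.9 rel stop [-0.0672 -0.0745] 0.046
14.1 [ 0.5615 -0.1788 -0.013 ] [-0.5 -0.6 -0.5]
```

{"method": "apply_moves", "body": {"deltas": [{"xyz": [0.003, 0.0003, 0], "turn": 0}, {"xyz": [0.003, 0.0003, 0], "turn": 0}, {"xyz": [0.003, 0.0003, 0], "turn": 0}]}}

```text
time: 14.35
ee_pos: [0.5699, -0.1781, -0.0129]
tool_rot: [[0.994, 0.105, -0.001], [0.105, -0.994, 0.0], [-0.001, -0.0, -1.0]]
wrist_force: [-2.4, 0.2, 0.3]
width: 0.0701
gripper_force: 1.0
```

{"method": "apply_moves", "body": {"deltas": [{"xyz": [0.002, 0.0002, 0], "turn": 0}]}}

```text
time: 14.43
ee_pos: [0.5722, -0.1779, -0.013]
tool_rot: [[0.994, 0.105, -0.0], [0.105, -0.994, 0.0], [-0.0, -0.0, -1.0]]
wrist_force: [-1.5, -0.0, 0.3]
width: 0.0703
gripper_force: 1.0
```

{"method": "apply_moves", "body": {"deltas": [{"xyz": [0.0015, 0.0002, 0], "turn": 0}]}}

```text
time: 14.52
ee_pos: [0.5737, -0.1777, -0.0129]
tool_rot: [[0.994, 0.105, -0.0], [0.105, -0.994, 0.0], [-0.0, -0.0, -1.0]]
wrist_force: [-1.8, -0.4, -0.6]
width: 0.0701
gripper_force: 1.0
```

{"method": "apply_moves", "body": {"deltas": [{"xyz": [0.0015, 0.0002, 0], "turn": 0}]}}

```text
time: 14.6
ee_pos: [0.5739, -0.1777, -0.013]
tool_rot: [[0.994, 0.105, -0.003], [0.105, -0.994, -0.0], [-0.003, -0.0, -1.0]]
wrist_force: [-9.9, -1.0, 4.3]
width: 0.0701
gripper_force: 5.2
```

{"method": "apply_moves", "body": {"deltas": [{"xyz": [0.001, 0.0001, 0], "turn": 0}]}}

```text
time: 14.68
ee_pos: [0.5739, -0.1778, -0.013]
tool_rot: [[0.994, 0.105, -0.005], [0.105, -0.994, -0.0], [-0.005, -0.0, -1.0]]
wrist_force: [-11.3, -0.8, 5.6]
width: 0.0704
gripper_force: 6.4
```

{"method": "apply_moves", "body": {"deltas": [{"xyz": [-0.015, -0.0015, 0], "turn": 0}, {"xyz": [-0.02, -0.002, 0.02], "turn": 0}, {"xyz": [0, 0, 0.04], "turn": 0}, {"xyz": [0, -0.01, 0.04], "turn": 0.12}, {"xyz": [0, -0.03, 0.02], "turn": 0.12}, {"xyz": [0, -0.03, 0], "turn": 0.12}, {"xyz": [0.01, -0.035, 0], "turn": 0.12}, {"xyz": [0.02, -0.02, 0], "turn": 0.12}, {"xyz": [0.02, 0, 0], "turn": 0.12}, {"xyz": [0.02, 0, 0], "turn": 0.12}, {"xyz": [0.02, 0, 0], "turn": 0.12}], "fingers": 0.5}}

```text
time: 15.6
ee_pos: [0.6323, -0.3067, 0.1072]
tool_rot: [[0.48, 0.877, 0.001], [0.877, -0.48, -0.0], [0.001, 0.001, -1.0]]
wrist_force: [0.0, -0.1, 0.4]
width: 0.0439
gripper_force: 0.0
```

```bash
python3 look.py 8 .636 -.171 .106
```

```text
['top'] [ 0.6367 -0.168   0.1093] 306.4 rel stop [-0.0531 -0.071 ] 0.003
['side'] [ 0.6404 -0.1706  0.1259] 206.1 rel stop [-0.0497 -0.074 ] 0.02
15.7 [ 0.6332 -0.3054  0.1059] [-0.6 -0.1  0.5]
```

{"method": "apply_moves", "body": {"deltas": [{"xyz": [0.003, 0.0081, 0], "turn": 0.121}, {"xyz": [0.003, 0.0081, 0], "turn": 0.121}, {"xyz": [0.003, 0.0081, 0], "turn": 0.121}, {"xyz": [0.003, 0.0081, 0], "turn": 0.121}, {"xyz": [0.0027, 0.0081, 0], "turn": 0.121}, {"xyz": [0, 0, 0], "turn": 0}, {"xyz": [0, 0, -0.03], "turn": 0}, {"xyz": [0, 0, -0.03], "turn": 0}, {"xyz": [0, 0, -0.03], "turn": 0}, {"xyz": [0, 0, -0.015], "turn": 0}, {"xyz": [0, 0, -0.009], "turn": 0}, {"xyz": [0, 0, -0.005], "turn": 0}, {"xyz": [0, 0, 0], "turn": 0}]}}

```text
time: 16.78
ee_pos: [0.6457, -0.2657, -0.0117]
tool_rot: [[-0.097, 0.995, 0.0], [0.995, 0.097, -0.0], [-0.0, 0.0, -1.0]]
wrist_force: [-0.6, 0.1, 0.6]
width: 0.0439
gripper_force: 0.0
```

{"method": "apply_moves", "body": {"deltas": [{"xyz": [-0.0005, 0.005, -0.001], "turn": 0.009}, {"xyz": [-0.0005, 0.005, 0], "turn": 0}, {"xyz": [-0.0005, 0.005, 0], "turn": 0}, {"xyz": [-0.0004, 0.004, 0], "turn": 0}, {"xyz": [-0.0003, 0.003, 0], "turn": 0}, {"xyz": [-0.0002, 0.002, 0], "turn": 0}]}}

```text
time: 17.28
ee_pos: [0.6441, -0.2418, -0.0113]
tool_rot: [[-0.108, 0.994, 0.002], [0.994, 0.108, -0.002], [-0.002, 0.002, -1.0]]
wrist_force: [0.5, -3.9, 2.7]
width: 0.0438
gripper_force: 1.8
```

{"method": "apply_moves", "body": {"deltas": [{"xyz": [-0.0002, 0.002, 0], "turn": 0}]}}

```text
time: 17.37
ee_pos: [0.6438, -0.24, -0.0115]
tool_rot: [[-0.108, 0.994, 0.002], [0.994, 0.108, -0.002], [-0.002, 0.002, -1.0]]
wrist_force: [1.5, -3.0, 2.5]
width: 0.0441
gripper_force: 1.7
```

{"method": "apply_moves", "body": {"deltas": [{"xyz": [-0.0002, 0.002, 0], "turn": 0}]}}

```text
time: 17.45
ee_pos: [0.6433, -0.238, -0.012]
tool_rot: [[-0.108, 0.994, 0.001], [0.994, 0.108, -0.001], [-0.002, 0.001, -1.0]]
wrist_force: [1.0, -7.2, 2.8]
width: 0.0435
gripper_force: 4.4
```

{"method": "apply_moves", "body": {"deltas": [{"xyz": [-0.0002, 0.0015, 0], "turn": 0}]}}

```text
time: 17.53
ee_pos: [0.6434, -0.2379, -0.0119]
tool_rot: [[-0.107, 0.994, 0.002], [0.994, 0.107, -0.004], [-0.004, 0.002, -1.0]]
wrist_force: [2.6, -11.3, 1.4]
width: 0.0441
gripper_force: 5.6
```

{"method": "apply_moves", "body": {"deltas": [{"xyz": [-0.0001, 0.0008, 0], "turn": 0}, {"xyz": [0, 0, 0], "turn": 0}]}}

```text
time: 17.7
ee_pos: [0.6434, -0.238, -0.0119]
tool_rot: [[-0.107, 0.994, 0.003], [0.994, 0.107, -0.005], [-0.005, 0.002, -1.0]]
wrist_force: [2.4, -10.2, 2.4]
width: 0.0438
gripper_force: 5.0
```

{"method": "apply_moves", "body": {"deltas": [{"xyz": [0.0015, -0.015, 0], "turn": 0}, {"xyz": [0.001, -0.02, 0.02], "turn": 0}, {"xyz": [0, 0, 0.04], "turn": 0}, {"xyz": [0, 0, 0.04], "turn": -0.12}, {"xyz": [-0.03, 0, 0.02], "turn": -0.12}, {"xyz": [-0.035, 0, 0], "turn": -0.12}, {"xyz": [-0.035, 0.01, 0], "turn": -0.12}, {"xyz": [-0.02, 0.03, 0], "turn": -0.12}, {"xyz": [-0.01, 0.03, 0], "turn": -0.12}, {"xyz": [0, 0.03, 0], "turn": -0.12}, {"xyz": [0, 0.005, 0], "turn": -0.12}, {"xyz": [0, 0, 0], "turn": -0.12}, {"xyz": [0, 0, 0], "turn": -0.12}, {"xyz": [0, 0, 0], "turn": -0.12}, {"xyz": [0, 0, 0], "turn": -0.12}, {"xyz": [0, 0, 0], "turn": -0.12}, {"xyz": [0, 0, 0], "turn": 0}], "fingers": 0.8}}

```text
time: 19.12
ee_pos: [0.5147, -0.1647, 0.1064]
tool_rot: [[0.993, 0.115, -0.002], [0.115, -0.993, 0.002], [-0.002, -0.002, -1.0]]
wrist_force: [-0.4, 0.5, -0.8]
width: 0.0702
gripper_force: 0.0
```

```bash
python3 look.py 9 .636 -.162 .106
```

```text
['top'] [ 0.6354 -0.1592  0.106 ] 470.6 rel stop [-0.0535 -0.062 ] 0.0
['side'] [ 0.6383 -0.1595  0.1391] 187.4 rel stop [-0.0506 -0.0627] 0.033
19.2167 [ 0.5149 -0.1649  0.1066] [ 0.2 -0.1  0.8]
```

{"method": "apply_moves", "body": {"deltas": [{"xyz": [0.015, -0.005, 0], "turn": -0.009}, {"xyz": [0.015, -0.005, 0], "turn": 0}, {"xyz": [0, 0, -0.03], "turn": 0}, {"xyz": [0, 0, -0.03], "turn": 0}, {"xyz": [0, 0, -0.03], "turn": 0}, {"xyz": [0, 0, -0.015], "turn": 0}, {"xyz": [0, 0, -0.009], "turn": 0}, {"xyz": [0, 0, -0.005], "turn": 0}, {"xyz": [0.006, 0.0006, 0], "turn": 0}, {"xyz": [0.006, 0.0006, 0], "turn": 0}, {"xyz": [0.006, 0.0006, 0], "turn": 0}, {"xyz": [0.004, 0.0004, 0], "turn": 0}, {"xyz": [0.003, 0.0003, 0], "turn": 0}, {"xyz": [0.002, 0.0002, 0], "turn": 0}]}}

```text
time: 20.38
ee_pos: [0.573, -0.1724, -0.0111]
tool_rot: [[0.994, 0.11, 0.001], [0.11, -0.994, -0.0], [0.001, 0.0, -1.0]]
wrist_force: [-2.7, -0.7, 0.9]
width: 0.07
gripper_force: 1.4
```

{"method": "apply_moves", "body": {"deltas": [{"xyz": [0.0015, 0.0002, 0], "turn": 0}]}}

```text
time: 20.47
ee_pos: [0.5734, -0.1724, -0.0113]
tool_rot: [[0.994, 0.11, -0.001], [0.11, -0.994, -0.001], [-0.001, 0.0, -1.0]]
wrist_force: [-6.4, -0.9, 3.6]
width: 0.0703
gripper_force: 3.1
```

{"method": "apply_moves", "body": {"deltas": [{"xyz": [0.0015, 0.0002, 0], "turn": 0}]}}

```text
time: 20.55
ee_pos: [0.5735, -0.1724, -0.0115]
tool_rot: [[0.994, 0.11, -0.004], [0.11, -0.994, -0.001], [-0.004, 0.0, -1.0]]
wrist_force: [-12.3, -1.6, 7.9]
width: 0.0701
gripper_force: 5.9
```

{"method": "apply_moves", "body": {"deltas": [{"xyz": [-0.015, -0.0016, 0], "turn": 0}, {"xyz": [-0.01, 0, 0.02], "turn": 0}, {"xyz": [0, 0, 0.04], "turn": 0}, {"xyz": [0, 0, 0.04], "turn": 0.1205}, {"xyz": [0, 0.01, 0.01], "turn": 0.1205}, {"xyz": [0, 0.02, 0], "turn": 0.1205}, {"xyz": [0, 0.02, 0], "turn": 0.1205}, {"xyz": [0, 0.02, 0], "turn": 0.1205}, {"xyz": [0, 0.02, 0], "turn": 0.1205}, {"xyz": [0, 0.02, 0], "turn": 0.1205}, {"xyz": [0, 0.02, 0], "turn": 0.1205}, {"xyz": [0, 0.02, 0], "turn": 0.1205}, {"xyz": [0, 0.02, 0], "turn": 0.1205}, {"xyz": [0.0035, 0.0095, 0], "turn": 0.1205}, {"xyz": [0.0035, 0.01, 0], "turn": 0.1205}, {"xyz": [0, 0, 0], "turn": 0.1205}, {"xyz": [0, 0, 0], "turn": 0}, {"xyz": [0, 0, 0], "turn": 0}], "fingers": 0}}

```text
time: 22.05
ee_pos: [0.5572, 0.016, 0.0982]
tool_rot: [[-0.102, 0.995, 0.0], [0.995, 0.102, -0.0], [-0.0, 0.0, -1.0]]
wrist_force: [0.6, -0.9, -0.2]
width: 0.0004
gripper_force: 0.0
```

```bash
python3 look.py 10 .636 -.162 .106
python3 - <<'E'
from h import *
optics.grab_frame('side')
h=np.array([[.9944,-.1058],[.1058,.9944]])
for c in('side','top'):
    for r in optics.pinpoint(c,'bolt_tab')[:1]:X=ray(c,r['at'],.036);print(c,r['score'],X.round(4),(h.T@(X[:2]-[.682,-.0918])).round(4))
im=cv2.imread('pics/top10.png');m=((im[...,2].astype(int)-im[...,1])>90)[195:230,290:340];ys,xs=np.nonzero(m);print(xs.mean()+290,ys.mean()+195,m.sum())
X=ray('top',(xs.mean()+290,ys.mean()+195),.045);print((h.T@(X[:2]-[.682,-.0918])).round(4))
E
```

```text
['top'] [ 0.6359 -0.1592  0.108 ] 324.2 rel stop [-0.053  -0.0621] 0.002
['side'] [ 0.6381 -0.1595  0.1253] 186.3 rel stop [-0.0508 -0.0626] 0.019
22.15 [0.5571 0.0156 0.0982] [ 0.4 -0.6 -0.5]
side 0.69 [ 0.6404 -0.4235  0.036 ] [-0.0765 -0.3254]
top 0.49 [ 0.5664 -0.0411  0.036 ] [-0.1096  0.0627]
308.45454545454544 215.72727272727272 11
[-0.1172  0.0697]
```

{"method": "apply_moves", "body": {"deltas": [{"xyz": [0, 0, -0.03], "turn": 0.004}, {"xyz": [0, 0, -0.03], "turn": 0}, {"xyz": [0, 0, -0.02], "turn": 0}, {"xyz": [0, 0, -0.01], "turn": 0}, {"xyz": [0, 0, 0], "turn": 0}]}}

```text
time: 22.72
ee_pos: [0.5552, 0.0158, 0.0052]
tool_rot: [[-0.109, 0.994, -0.005], [0.994, 0.109, 0.0], [0.001, -0.005, -1.0]]
wrist_force: [-0.5, -0.9, -0.8]
width: 0.0004
gripper_force: 0.0
```

{"method": "apply_moves", "body": {"deltas": [{"xyz": [0.0006, -0.006, 0], "turn": 0}, {"xyz": [0.0006, -0.006, 0], "turn": 0}, {"xyz": [0.0006, -0.006, 0], "turn": 0}, {"xyz": [0.0006, -0.006, 0], "turn": 0}, {"xyz": [0.0006, -0.006, 0], "turn": 0}, {"xyz": [0.0006, -0.006, 0], "turn": 0}]}}

```text
time: 23.22
ee_pos: [0.5613, -0.0207, 0.0091]
tool_rot: [[-0.109, 0.994, 0.001], [0.994, 0.109, 0.0], [0.0, 0.002, -1.0]]
wrist_force: [-0.2, 1.7, 2.0]
width: 0.0002
gripper_force: 0.9
```

{"method": "apply_moves", "body": {"deltas": [{"xyz": [0.0005, -0.005, 0], "turn": 0}, {"xyz": [0.0005, -0.005, 0], "turn": 0}, {"xyz": [0.0005, -0.005, 0], "turn": 0}, {"xyz": [0.0005, -0.005, 0], "turn": 0}, {"xyz": [0.0005, -0.005, 0], "turn": 0}, {"xyz": [0.0005, -0.005, 0], "turn": 0}]}}

```text
time: 23.72
ee_pos: [0.5639, -0.0505, 0.0082]
tool_rot: [[-0.11, 0.994, 0.0], [0.994, 0.11, 0.0], [0.0, 0.0, -1.0]]
wrist_force: [0.9, 2.1, 0.6]
width: 0.0004
gripper_force: 0.9
```

{"method": "apply_moves", "body": {"deltas": [{"xyz": [0.0004, -0.004, 0], "turn": 0}, {"xyz": [0.0004, -0.004, 0], "turn": 0}, {"xyz": [0.0004, -0.004, 0], "turn": 0}]}}

```text
time: 23.97
ee_pos: [0.565, -0.0625, 0.0081]
tool_rot: [[-0.11, 0.994, -0.0], [0.994, 0.11, 0.0], [0.0, 0.0, -1.0]]
wrist_force: [1.1, 1.3, 0.0]
width: 0.0005
gripper_force: 0.8
```

{"method": "apply_moves", "body": {"deltas": [{"xyz": [0.0002, -0.002, 0], "turn": 0}]}}

```text
time: 24.05
ee_pos: [0.5652, -0.0641, 0.0081]
tool_rot: [[-0.11, 0.994, -0.0], [0.994, 0.11, 0.001], [0.001, -0.0, -1.0]]
wrist_force: [-0.2, 8.7, 2.4]
width: 0.0004
gripper_force: 4.2
```

{"method": "apply_moves", "body": {"deltas": [{"xyz": [0.0002, -0.002, 0], "turn": 0}]}}

```text
time: 24.13
ee_pos: [0.5652, -0.0642, 0.0082]
tool_rot: [[-0.11, 0.994, -0.001], [0.994, 0.11, 0.004], [0.004, -0.0, -1.0]]
wrist_force: [-1.3, 12.8, 2.5]
width: 0.0006
gripper_force: 6.6
```

{"method": "apply_moves", "body": {"deltas": [{"xyz": [0.0001, -0.001, 0], "turn": 0}, {"xyz": [0, 0, 0], "turn": 0}]}}

```text
time: 24.3
ee_pos: [0.5651, -0.0641, 0.0082]
tool_rot: [[-0.111, 0.994, -0.001], [0.994, 0.111, 0.006], [0.006, -0.0, -1.0]]
wrist_force: [-1.4, 11.0, 3.2]
width: 0.0006
gripper_force: 5.6
```

{"method": "apply_moves", "body": {"deltas": [{"xyz": [-0.001, 0.015, 0], "turn": 0}, {"xyz": [-0.001, 0.02, 0.01], "turn": 0}, {"xyz": [0, 0, 0.04], "turn": 0}, {"xyz": [0, 0, 0.04], "turn": 0}, {"xyz": [-0.02, 0.02, 0.03], "turn": 0}, {"xyz": [-0.03, 0.03, 0.03], "turn": 0}, {"xyz": [-0.03, 0.03, 0.02], "turn": 0}, {"xyz": [-0.03, 0.03, 0], "turn": 0}, {"xyz": [-0.02, 0.03, 0], "turn": 0}, {"xyz": [0, 0.04, 0], "turn": 0}, {"xyz": [0, 0.04, 0], "turn": 0}, {"xyz": [0, 0, 0], "turn": 0}]}}

```text
time: 25.3
ee_pos: [0.442, 0.1832, 0.1698]
tool_rot: [[-0.116, 0.993, -0.0], [0.993, 0.116, 0.002], [0.002, -0.0, -1.0]]
wrist_force: [0.6, 0.3, 0.5]
width: 0.0006
gripper_force: 0.0
```

```bash
python3 look.py 11 .636 -.161 .106
python3 - <<'E'
import cv2,numpy as np
b=cv2.imread('pics/side11.png')[185:255,280:390];a=cv2.imread('pics/top11.png')[160:235,290:400]
o=np.hstack([cv2.resize(b,(400,300),interpolation=cv2.INTER_CUBIC),cv2.resize(a,(400,300),interpolation=cv2.INTER_CUBIC)])
cv2.imwrite('pics/fin.png',np.clip(255*(o/255.)**.5,0,255).astype(np.uint8))
E
```

```text
['top'] [ 0.6358 -0.1591  0.1091] 351.0 rel stop [-0.0531 -0.0621] 0.003
['side'] [ 0.6366 -0.1591  0.0834] 211.7 rel stop [-0.0523 -0.0621] -0.023
25.4 [0.4428 0.1787 0.1697] [-0.5 -0.1 -0. ]
```

View pics/fin.png

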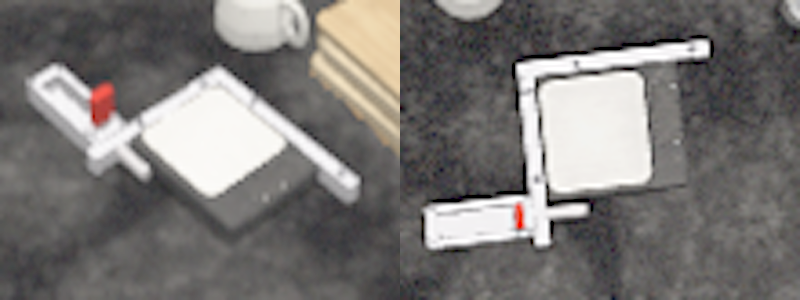

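The final crop shows the scale flush and square in the corner. The rod lies across its front edge at (565,210), the red tab sits against the side rail, and the arm is clear.

```bash
python3 -c "
from h import *
print(workorder.sign_off())"
```

```text
the job is handed in; nothing more can be done
None
```

The scale is flush and square against both rails and the bolt is fully home across its front; I handed the job in at about 25 s with the arm clear and only the scale and bolt moved. The reported tool height read about 22 mm too low, so my first push passed over the scale without touching it; I backed out, corrected the height and redid it.

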